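# Zero the scale and hold the drip basket over the mug

## Task

Get the coffee scale ready for a weighed brew: press its green power key, then its blue tare key, one at a time, and leave the yellow timer key alone. Then take the steel drip basket by its wooden handle, lift it over the row of bowls and tin without disturbing any of the things on the table, and hold it upright and centred over the mouth of the mug on the scale, its bottom about 15 mm above the rim. It must never touch the mug, because the scale should weigh only the mug: finish like that, still holding the basket still in the air.

Things in the scene. Friction and masses are not known exactly. Their poses are not given: they have to be found in the camera images.
- basket: open steel drip basket, loose, on the coaster: flat-bottomed cone 52 mm across at the bottom, 78 at the rim, 60 high, 110 to 225 g. A wooden handle bar bridges its mouth: 84 mm long along the basket x axis, 16 thick along its y, from 97 to 117 mm above the origin, on a thin upright at each end (37 mm free between rim and bar). Origin: centre of its underside, z up
- coaster: round dark wooden coaster, 110 mm across, 12 mm thick, fixed; the basket starts on its middle; origin at the centre of its underside. It may be on either side of the row
- scale: flat black coffee scale 190 mm (x) by 160 mm (y), fixed; origin at the centre of its underside, its -x end carries the strip of keys (strip 15 mm high), the rest is a steel pan whose top is 28 mm above the table. It may be on either side of the row
- scale_pan (a point): centre of the top face of the scale's steel pan (125 mm by 146 mm), 28 mm above the table
- mug: white enamel mug with blue rim, loose, standing on the scale's pan: 90 mm outside diameter, 84 mm inside, 90 mm high, its handle reaching 75 mm from the axis along the mug's +y; origin at the centre of its underside
- mug_rim (a point): centre of the mug's mouth, level with the rim (118 mm above the table)
- power (a joint): travel of the green power key in m: 0 = up, 0.006 = fully down; needs about 1.5 N to start and 5 N to bottom; springs back when let go; counts as pressed from about 0.004
- power_top (a point): centre of the top face of the green power key on the scale's front strip: a round cap 24 mm across standing 10 mm proud of a grey collar 40 mm across; at rest its top is 37 mm above the table; pressed straight down. The three keys stand in a row 50 mm apart, in any order
- tare (a joint): travel of the blue tare key in m: 0 = up, 0.006 = fully down; needs about 1.5 N to start and 5 N to bottom; springs back when let go; counts as pressed from about 0.004
- tare_top (a point): centre of the top face of the blue tare key on the scale's front strip: a round cap 24 mm across standing 10 mm proud of a grey collar 40 mm across; at rest its top is 37 mm above the table; pressed straight down. The three keys stand in a row 50 mm apart, in any order
- timer (a joint): travel of the yellow timer key in m: 0 = up, 0.006 = fully down; needs about 1.5 N to start and 5 N to bottom; springs back when let go; counts as pressed from about 0.004
- timer_top (a point): centre of the top face of the yellow timer key on the scale's front strip: a round cap 24 mm across standing 10 mm proud of a grey collar 40 mm across; at rest its top is 37 mm above the table; pressed straight down. The three keys stand in a row 50 mm apart, in any order
- bowl0: white ceramic cupping bowl, 92 mm across the mouth, 62 mm high, empty, loose; origin at the centre of its underside. One of the row standing between coaster and scale
- bowl1: white ceramic cupping bowl, 92 mm across the mouth, 62 mm high, empty, loose; origin at the centre of its underside. One of the row standing between coaster and scale
- bowl2: blue ceramic cupping bowl, 92 mm across the mouth, 62 mm high, empty, loose; origin at the centre of its underside. One of the row standing between coaster and scale
- tin: steel tin with a card band, 68 mm across, 140 mm high, loose: the tallest thing of the row between coaster and scale; origin at the centre of its underside
- jar: amber glass jar, 64 mm across, 110 mm high, loose, at the back of the table; origin at the centre of its underside
Mind the look-alikes: they are no part of the job. What is shaped like the coaster but pink is not meant.

How it is judged:
On the way, in this order (a step that is already met when the one before it is completed fails the run):
1. the power key is pressed, alone (value of joint power above 0.004 m and value of joint tare below 0.002 m), for 0.05 s.
2. the tare key is pressed, alone, with nothing but the mug on the scale (value of joint tare above 0.004 m and value of joint power below 0.002 m and horizontal distance between basket and coaster below 0.05 m), for 0.05 s.
3. the basket is lifted off the coaster in the gripper (height (world z) of basket above 0.04 m and contact force between the fingers and basket above 0.5 N), for 0.2 s.
At the end, for the whole second after the job is handed in: The fingers alone still hold the basket, at rest, upright within 8 degrees, its bottom 4 to 30 mm above the mug rim, centred within 12 mm, touching neither mug nor scale; the mug stands upright on the pan, untouched; all keys are up (horizontal distance between basket and mug_rim below 0.012 m and z of basket in the frame of mug_rim between 0.004 and 0.03 m and angle between basket's own z axis and vertical below 0.15 rad and linear speed of basket below 0.02 m/s and contact force between the fingers and basket above 0.5 N and contact force between basket and mug below 0.1 N and contact force between basket and scale below 0.1 N and angle between mug's own z axis and vertical below 0.05 rad and horizontal distance between mug and scale_pan below 0.03 m and height (world z) of mug above 0.02 m and contact force between each of the arm, the fingers and mug below 0.5 N and value of joint each of power, tare, timer below 0.002 m); the arm keeps its last pose, push and grip.
It fails at once if the timer key is pressed (value of joint timer above 0.003 m).
It fails at once if the basket touches the mug (contact force between basket and mug above 0.5 N).
It fails at once if the mug is shifted by more than 15 mm (distance of mug from where it was at the start of the episode above 0.015 m).
It fails at once if a bystander is shifted by more than 25 mm (distance of any of bowl0, bowl1, bowl2, tin, jar from where it was at the start of the episode above 0.025 m).
It also fails if it takes over 67 s, if anything falls off the work surface, if the arm or the gripper's body presses on something with over 40 N, if the wrist force passes 120 N, or if a joint passes its speed limit or range.

## Robot

A 7-joint arm with a two-finger parallel gripper is mounted at the origin on the work surface. World frame = base frame: x ahead of the robot, y to its left, z up, the work surface at z = 0. Lengths are in m, angles in rad, forces in N, time in s.
With the tool pointing down it reaches from about 0.425 to 0.875 m from the base axis. Payload 4.7 kg.
Tool frame: the origin (TCP) lies at the very end of the fingers, on their centre line; the grasp point (between the pads) lies 19 mm behind it; z points along the fingers, y is the line along which they close (so a half turn about z gives the same grasp; the last joint's range is limited). The gripper opens to 87 mm and grips with 3 to 60 N. Pads are 19 mm wide; open, the fingers measure 117 mm over their backs; the gripper's body (75 mm by 190 mm) begins 51 mm behind the grasp point.
Start: joints at [-1.129, 0.321, -0.07, 1.45, 0.023, 1.371, -0.057], TCP at [0.27, 0.591, 0.223] pointing down, gripper open.
Joint ranges: [-2.86, 2.86], [-0.3, 2.09], [-1.38, 1.24], [0.06, 2.45], [-1.56, 4.7], [0.09, 2.05], [-2.69, 2.69]. Speed limits (rad/s): [2.57, 2.57, 3.14, 3.14, 3.14, 3.14, 3.14].

## Interface

Orientations are given as a rotation vector (axis times angle).
In Python, from bench import ctrl gives the robot as it stands.
- The arm moves only by the shell command python3 -m jog 'ROWS' [FORCE]. ROWS is JSON, a list that holds one entry, the list of rows, each a list of 7 numbers: the shift along the tool's x, y, z in mm, then the turn, a rotation vector about the tool's x, y, z in degrees, then the finger opening in mm, from 0 to 87. A call has 1 to 10 rows; each row is the pose to reach, as a shift and turn from the pose commanded when the call began, along the tool's axes at that moment; what a row does not reach only later rows make up. A row lasts 1/10 s, in which the tool goes at most 50 mm and 8.59 degrees, less where a joint would pass 70% of its speed; a pose out of reach is approached as far as the arm can. A call with a gripper value outside its range is refused whole. The fingers move at their own pace and stop on an object; FORCE is the grip in N (left out, the last holds). Time passes only in rows, so rows that repeat a pose let the fingers close. It gives the time, the measured TCP pose, the force, the opening and the grip force at its end, in the units of the state.
- ctrl.get_state(): the state, without advancing time (a new reading comes with each control period).
- ctrl.get_image(name): name is "side" or "top"; returns a dict with "image" (420x560x3 uint8, red, green, blue), "depth" (420x560 float32, m along the optical axis (not along the pixel's ray), 0 where there is no reading), "fov_y" (degrees; the focal length in pixels is half the picture's height over the tangent of half this angle, whatever the lens; pixels are square), "cx", "cy" (the principal point, pixels), "rvec" (rotation vector, rad) and "tvec" (3), from world to camera coordinates, as OpenCV has them. Camera axes: x right, y down, z forward; pixel columns grow to the right and rows downward; lengths in m; the calibration is good to about 2 mm. A picture is of the moment at which its call begins.
- ctrl.close_job(): hands the job in; it is judged then, once.
The state is a dict: "time": time; "joint_positions": joint angles; "qd": joint speeds; "joint_torque": joint torques, N m; "position": TCP position; "tool_rot": TCP orientation; "ft_force": force on the tool from outside, world axes, zero at the start; "torque": the same for the moment, N m; "grip_width": opening from 0.0 (shut) to 1.0 (fully open); "grip_force": force on a finger pad.
Only numpy, scipy, OpenCV 4.12 (cv2) and the standard library are available. Lean on these libraries where they do the work, as an engineer would, in place of code of your own. Each camera call takes 0.05 s, during which the arm holds its last target. There are 200 camera calls.

## Working session

There is one attempt and no reset: what is moved stays moved. The work goes in short steps, Python scripts to look and compute and a shell command to move; the robot and the scene stay as the last step left them, time stands still between calls to the robot, and variables do not carry over. Pictures are saved under pics/ and viewed, at most 10 in all, crops included, and the job is handed in when it is done.

```bash
mkdir -p pics && ls && cat > h.py <<'E'
import numpy as np, cv2
from bench import ctrl
def cam(name):
    d=ctrl.get_image(name); h=d["image"].shape[0]
    d["f"]=h/2/np.tan(np.radians(d["fov_y"])/2)
    d["R"]=cv2.Rodrigues(np.array(d["rvec"],float))[0]; d["t"]=np.array(d["tvec"],float).ravel()
    return d
def cloud(d):
    Z=d["depth"]; v,u=np.mgrid[:Z.shape[0],:Z.shape[1]]
    P=np.stack([(u-d["cx"])*Z/d["f"],(v-d["cy"])*Z/d["f"],Z],-1)
    return (P-d["t"])@d["R"]
def plane(d,u,v,z):
    r=d["R"].T@np.array([(u-d["cx"])/d["f"],(v-d["cy"])/d["f"],1.]); c=-d["R"].T@d["t"]
    return c+r*(z-c[2])/r[2]
E
python3 - <<'E'
from h import *
for n in ("top","side"):
    d=cam(n); cv2.imwrite(f"pics/{n}0.png",d["image"][...,::-1]); print(n,d["f"],d["cx"],d["cy"],-d["R"].T@d["t"],d["R"].round(3).tolist())
s=ctrl.get_state(); print({k:np.round(v,3) for k,v in s.items()})
E
```

```text
pics
top 479.9323635111131 275.45389702046066 211.51396183678915 [ 0.39624275 -0.01833179  1.12220161] [[-0.006, -1.0, -0.009], [-0.983, 0.007, -0.185], [0.185, 0.008, -0.983]]
side 492.93865957168197 283.5998097215985 208.60557231652217 [ 0.21171268 -0.76462473  0.76150082] [[0.895, -0.446, -0.009], [-0.286, -0.559, -0.779], [0.342, 0.7, -0.627]]
{'time': np.float64(0.1), 'joint_positions': array([-1.129,  0.322, -0.07 ,  1.452,  0.023,  1.371, -0.057]), 'qd': array([-0.003, -0.002, -0.001, -0.001,  0.001, -0.   , -0.001]), 'joint_torque': array([-1.0000e-03, -4.9257e+01, -4.0600e-01, -3.1340e+01, -6.4000e-02,
        3.9000e-02,  0.0000e+00]), 'position': array([0.269, 0.591, 0.222]), 'tool_rot': array([-6.67e-01, -3.07e+00,  3.00e-03]), 'ft_force': array([-0.673,  0.877,  0.722]), 'torque': array([ 0.021, -0.055,  0.005]), 'grip_force': np.float64(0.0), 'grip_width': np.float64(0.999)}
```

View pics/top0.png

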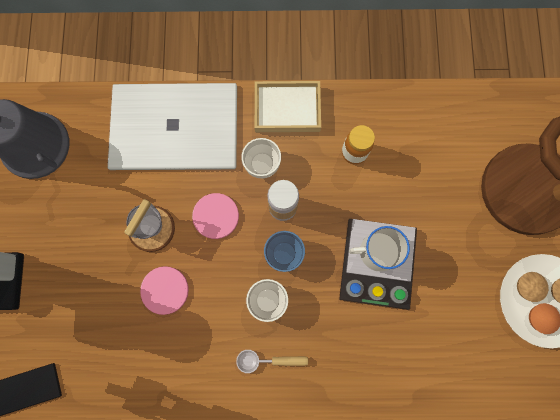

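View pics/side0.png

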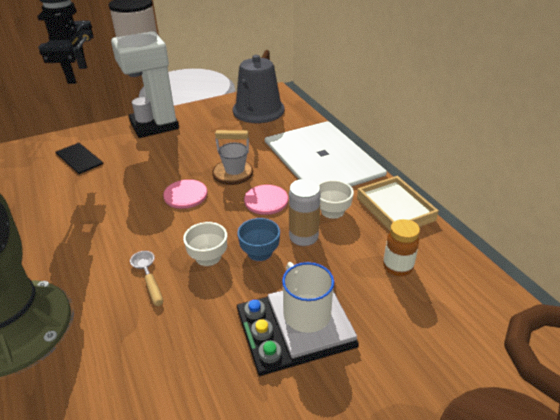

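The top view shows the basket on the dark coaster at (148,225), and two pink discs at (215,216) and (164,291). The row of bowls and tin stands at u≈245–305. The keys are blue (355,288), yellow (377,291) and green (400,294), and the mug is at (388,247) with its handle pointing left. The side view agrees.

Coaster candidates are (150,228) dark wood, (215,216) pink and (164,291) pink. The dark one carries the basket, so it is the one meant. I'll measure next and check it in one crop.

```bash
cat > meas.py <<'E'
from h import *
def blob(m,box):
    k=np.zeros_like(m); x0,y0,x1,y1=box; k[y0:y1,x0:x1]=m[y0:y1,x0:x1]
    n,l,s,c=cv2.connectedComponentsWithStats(k.astype(np.uint8)); 
    i=1+np.argmax(s[1:,4]); return l==i
def hsv(d): return cv2.cvtColor(d["image"],cv2.COLOR_RGB2HSV)
def hue(H,a,b,s=100,v=60): return (H[...,0]>=a)&(H[...,0]<=b)&(H[...,1]>s)&(H[...,2]>v)
if __name__=="__main__":
    boxes={"top":dict(green=(380,280,415,308),blue=(343,276,367,300),yellow=(366,280,390,302),rim=(360,220,415,275)),
           "side":dict(green=(255,335,285,365),blue=(242,295,268,322),yellow=(250,318,275,340),rim=(278,260,338,305))}
    ranges=dict(green=(45,85),blue=(100,125),yellow=(20,33),rim=(100,125))
    for n in ("top","side"):
        d=cam(n); H=hsv(d); P=cloud(d)
        for k,b in boxes[n].items():
            m=blob(hue(H,*ranges[k]),b); v,u=np.nonzero(m)
            if k=="rim":
                pts=np.array([plane(d,a,c,.118) for a,c in zip(u,v)]); (c,r)=cv2.minEnclosingCircle(pts[:,:2].astype(np.float32)); A=np.c_[2*pts[:,:2],np.ones(len(pts))]; s=np.linalg.lstsq(A,(pts[:,:2]**2).sum(1),rcond=None)[0]
                print(n,k,len(u),np.round(c,4),round(r,4),"fit",s[:2].round(4),np.sqrt(s[2]+s[0]**2+s[1]**2).round(4))
            else: print(n,k,len(u),plane(d,u.mean(),v.mean(),.037).round(4),"z",np.median(P[m][:,2]).round(4))
        if n=="top":
            def fit(z0,z1,box,name):
                x0,y0,x1,y1=box; Q=P[y0:y1,x0:x1].reshape(-1,3); Q=Q[(d["depth"][y0:y1,x0:x1].ravel()>0)&(Q[:,2]>z0)&(Q[:,2]<z1)]
                (c,wh,a)=cv2.minAreaRect(Q[:,:2].astype(np.float32)); print(name,len(Q),np.round(c,4),np.round(wh,4),round(a,1),"z",Q[:,2].max().round(4)); return Q
            fit(.10,.13,(110,190,180,260),"handle"); fit(.052,.075,(240,225,310,275),"bowlblue"); fit(.052,.075,(240,275,295,325),"bowlW1"); fit(.052,.075,(235,130,285,182),"bowlW2"); fit(.125,.16,(255,170,310,220),"tin"); fit(.1,.13,(335,120,380,165),"jar")
            Q=P[210:320,335:425].reshape(-1,3);Q=Q[(Q[:,2]>.022)&(Q[:,2]<.032)]; print("pan",np.round(cv2.minAreaRect(Q[:,:2].astype(np.float32)),4) if 0 else cv2.minAreaRect(Q[:,:2].astype(np.float32)))
            cv2.imwrite("pics/crop.png",cv2.resize(d["image"][180:340,100:310,::-1],None,fx=3.5,fy=3.5,interpolation=cv2.INTER_CUBIC))
            # coaster
            x=P[190:260,110:185]; q=x[(x[...,2]>.008)&(x[...,2]<.016)]; print("coaster",cv2.minEnclosingCircle(q[:,:2].astype(np.float32)))
E
python3 meas.py
```

```text
top green 90 [ 0.4118 -0.2842  0.037 ] z 0.0355
top blue 90 [ 0.4266 -0.1859  0.037 ] z 0.0359
top yellow 99 [ 0.419 -0.235  0.037] z 0.035
top rim 230 [ 0.5086 -0.2444] 0.0452 fit [ 0.5085 -0.2444] 0.0432
handle 342 [0.5748 0.2831] [0.018  0.0846] 60.2 z 0.1299
bowlblue 258 [ 0.5078 -0.028 ] [0.0889 0.0894] 89.7 z 0.0655
bowlW1 281 [0.401  0.0111] [0.0894 0.0902] 89.4 z 0.0673
bowlW2 268 [0.7259 0.0232] [0.0878 0.0915] 89.6 z 0.0644
tin 756 [ 0.6179 -0.0263] [0.0638 0.0631] 89.7 z 0.1439
jar 506 [ 0.7537 -0.2013] [0.0551 0.0559] 55.3 z 0.1135
pan ((0.48738381266593933, -0.24644902348518372), (0.14687581360340118, 0.17766672372817993), 81.93486022949219)
coaster ((0.5681505799293518, 0.2844197750091553), 0.05486336722970009)
side green 146 [ 0.4134 -0.2898  0.037 ] z 0.0365
side blue 122 [ 0.4279 -0.1919  0.037 ] z 0.0362
side yellow 152 [ 0.4207 -0.2404  0.037 ] z 0.0361
side rim 305 [ 0.5107 -0.2467] 0.0458 fit [ 0.5108 -0.2471] 0.0432
```

```bash
sleep 1; python3 - <<'E'
from h import *
s=ctrl.get_state(); print(s["time"]); R=cv2.Rodrigues(s["tool_rot"])[0]; print(R.round(3))
E
```

```text
0.2
[[-0.91   0.415 -0.   ]
 [ 0.415  0.91  -0.001]
 [-0.    -0.001 -1.   ]]
```

View pics/crop.png

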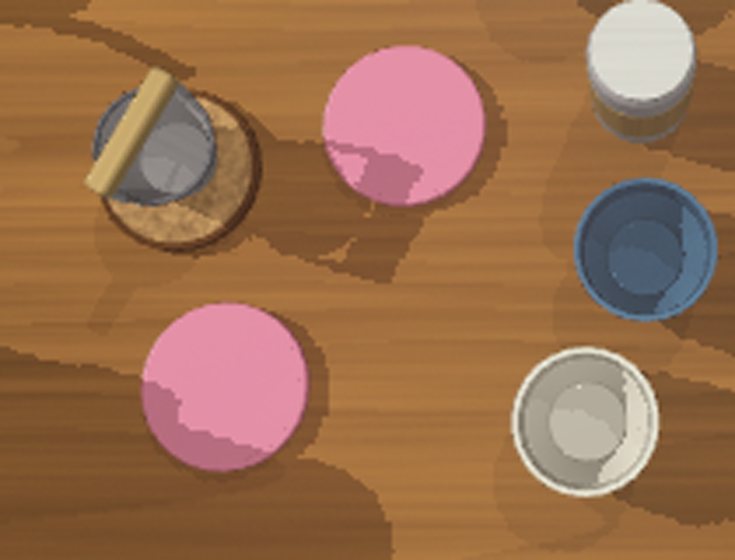

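The crop shows the basket with its wooden handle bar on the dark-rimmed coaster at crop (180,165). The two discs at (405,125) and (225,385) are pink decoys. The measured sizes fit: coaster radius 55 mm, handle 18×85 mm with its top at 0.129, bowls about 90 mm, tin 0.144 high, rim radius 45 mm.

Next I'll find where the mug handle is and work out the first move.

```bash
cat > to.py <<'E'
import sys
from h import *
# usage: to.py x y z yaw ... : rows values from the present pose; yaw = world angle of tool y
def to(x,y,z,yaw,s):
    R=cv2.Rodrigues(np.array(s["tool_rot"],float))[0]; a=np.radians(yaw)
    ty=np.array([np.cos(a),np.sin(a),0]); tz=np.array([0,0,-1.]); T=np.c_[np.cross(ty,tz),ty,tz]
    return np.r_[R.T@(np.array([x,y,z])-s["position"])*1e3, np.degrees(cv2.Rodrigues(R.T@T)[0].ravel())].round(1).tolist()
if __name__=="__main__":
    s=ctrl.get_state(); a=list(map(float,sys.argv[1:]))
    print("t",round(s["time"],2),"p",s["position"].round(4),"q",s["joint_positions"].round(2),"w",round(float(s["grip_width"]),3),"gf",round(float(s["grip_force"]),1),"f",s["ft_force"].round(1))
    for i in range(0,len(a),4): print(to(*a[i:i+4],s))
E
python3 - <<'E'
from h import *
d=cam("top"); P=cloud(d)
q=P[215:280,335:420]; q=q[(q[...,2]>.04)&(q[...,2]<.122)]
c=np.array([.5096,-.2456]); r=np.linalg.norm(q[:,:2]-c,axis=1); h=q[(r>.055)&(r<.085)]
print(len(h),h.mean(0).round(4),h.min(0).round(3),h.max(0).round(3),r.max())
E
python3 to.py .50 .40 .26 75  .57 .10 .26 81.5  .45 -.20 .26 81.5 .4085 -.287 .12 81.5
```

```text
69 [ 0.5054 -0.18    0.0887] [ 0.501 -0.19   0.053] [ 0.511 -0.17   0.104] 0.07567662454447692
t 0.25 p [0.2696 0.5912 0.222 ] q [-1.13  0.32 -0.07  1.45  0.02  1.37 -0.06] w 1.001 gf 0.0 f [-0.6 -0.6 -0.6]
[-289.0, -78.4, -37.9, -0.1, -0.0, -9.5]
[-477.1, -322.3, -37.6, -0.1, -0.0, -16.0]
[-492.4, -645.1, -37.3, -0.1, -0.0, -16.0]
[-490.7, -741.3, 102.7, -0.1, -0.0, -16.0]
```

```bash
python3 -m jog '[[[-50,-10,-10,0,0,-2,0],[-100,-25,-20,0,0,-4,0],[-145,-40,-38,0,0,-5,0],[-190,-50,-38,0,0,-6,0],[-240,-65,-38,0,0,-8,0],[-289,-78,-38,0,0,-10,0],[-325,-110,-38,0,0,-11,0],[-350,-145,-38,0,0,-12,0],[-375,-180,-38,0,0,-13,0],[-400,-220,-38,0,0,-14,0]]]' && python3 to.py .57 .10 .26 81.5  .53 -.08 .26 81.5 .45 -.22 .22 81.5 .4085 -.287 .10 81.5
```

```text
time: 1.25
position: [0.5426, 0.2239, 0.2603]
tool_rot: [-0.286, -3.128, -0.0]
ft_force: [0.3, 0.0, 0.1]
grip_width: 0.17
grip_force: 0.0
t 1.25 p [0.5426 0.2239 0.2603] q [-0.57  0.17  0.16  1.56 -0.03  1.41  0.97] w 0.17 gf 0.0 f [0.3 0.  0.1]
[-49.4, -116.8, 0.3, 0.0, -0.0, -1.9]
[-42.7, -301.1, 0.2, 0.0, -0.0, -1.9]
[10.5, -453.3, 40.2, 0.0, -0.0, -1.9]
[39.2, -526.7, 160.2, 0.0, -0.0, -1.9]
```

```bash
python3 -m jog '[[[-20,-45,0,0,0,-1,0],[-35,-90,0,0,0,-2,0],[-45,-135,0,0,0,-2,0],[-45,-180,0,0,0,-2,0],[-45,-225,0,0,0,-2,0],[-43,-270,0,0,0,-2,0],[-38,-315,0,0,0,-2,0],[-22,-360,10,0,0,-2,0],[-5,-405,25,0,0,-2,0],[10,-450,40,0,0,-2,0]]]' && python3 to.py .4085 -.286 .09 81.5 .4085 -.286 .045 81.5
```

```text
time: 2.25
position: [0.4494, -0.2167, 0.2204]
tool_rot: [0.233, 3.132, 0.0]
ft_force: [-0.1, -0.4, -0.1]
grip_width: 0.004
grip_force: 0.0
t 2.25 p [ 0.4494 -0.2167  0.2204] q [-0.12 -0.02  0.51  1.84  0.01  1.32  1.82] w 0.004 gf 0.0 f [-0.1 -0.4 -0.1]
[30.4, -74.7, 130.4, 0.0, 0.1, 0.0]
[30.4, -74.7, 175.4, 0.0, 0.1, 0.0]
```

```bash
python3 -m jog '[[[15,-37,20,0,0,0,0],[30,-75,40,0,0,0,0],[30,-75,80,0,0,0,0],[30,-75,115,0,0,0,0],[30,-75,140,0,0,0,0],[30,-75,155,0,0,0,0],[30,-75,155,0,0,0,0],[30,-75,155,0,0,0,0]]]' && python3 to.py .4085 -.286 .045 81.5 .4085 -.286 .031 81.5 && python3 - <<'E'
from h import *
d=cam("side"); cv2.imwrite("pics/s1.png",cv2.resize(d["image"][200:400,180:400,::-1],None,fx=3,fy=3)); d=cam("top"); 
E
```

```text
time: 3.05
position: [0.4099, -0.2851, 0.066]
tool_rot: [0.233, 3.133, -0.0]
ft_force: [0.0, -0.2, 1.1]
grip_width: 0.009
grip_force: 0.0
t 3.05 p [ 0.4099 -0.2851  0.066 ] q [-0.    0.16  0.6   2.02 -0.1   1.    2.07] w 0.009 gf 0.0 f [ 0.  -0.2  1.1]
[1.3, -1.1, 21.0, -0.0, 0.0, -0.0]
[1.3, -1.1, 35.0, -0.0, 0.0, -0.0]
```

View pics/s1.png

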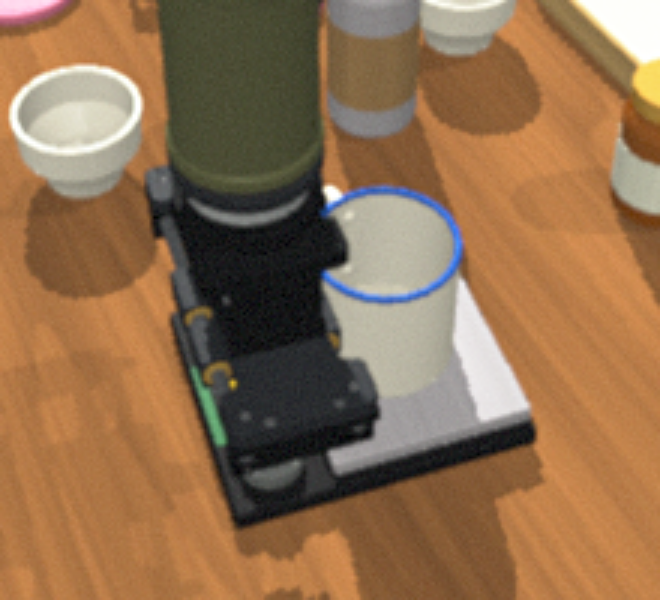

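The gripper stands over the green key with the mug just behind the body. The geometry gives about 11 mm of clearance, so I'll shift 2 mm robotward and press gently.

```bash
python3 -m jog '[[[2,0,10,0,0,0,0],[2,0,20,0,0,0,0],[2,0,27,0,0,0,0],[2,0,30,0,0,0,0],[2,0,33,0,0,0,0],[2,0,34,0,0,0,0],[2,0,34,0,0,0,0]]]' && python3 to.py
```

```text
time: 3.85
position: [0.4073, -0.2843, 0.0316]
tool_rot: [-0.233, -3.132, -0.002]
ft_force: [-2.2, 1.4, 5.6]
grip_width: 0.002
grip_force: 2.3
t 3.85 p [ 0.4073 -0.2843  0.0316] q [ 0.01  0.21  0.59  2.05 -0.14  0.93  2.11] w 0.002 gf 2.3 f [-2.2  1.4  5.6]
```

```bash
python3 -m jog '[[[0,0,0.5,0,0,0,0],[0,0,0.5,0,0,0,0],[0,0,-20,0,0,0,0],[0,0,-50,0,0,0,0],[0,35,-50,0,0,0,0],[0,70,-50,0,0,0,0],[0,100,-50,0,0,0,0],[0,100,-50,0,0,0,0],[0,100,-40,0,0,0,0],[0,100,-40,0,0,0,0]]]' && python3 to.py .4225 -.189 .0315 81.5 && python3 - <<'E'
from h import *; from meas import *
d=cam("side"); H=hsv(d); v,u=np.nonzero(blob(hue(H,45,85),(255,335,285,365))); print("green",plane(d,u.mean(),v.mean(),.037).round(4))
v,u=np.nonzero(blob(hue(H,100,125),(278,260,338,305))); pts=np.array([plane(d,a,c,.118) for a,c in zip(u,v)]); print("rim",cv2.minEnclosingCircle(pts[:,:2].astype(np.float32)))
E
```

```text
time: 4.85
position: [0.4216, -0.1866, 0.0703]
tool_rot: [-0.235, -3.131, 0.001]
ft_force: [-0.1, -0.4, 0.0]
grip_width: 0.003
grip_force: 0.0
t 4.85 p [ 0.4216 -0.1866  0.0703] q [-0.15  0.05  0.52  2.1  -0.03  1.    1.81] w 0.003 gf 0.0 f [-0.1 -0.4  0. ]
[-1.3, -2.2, 38.8, -0.0, -0.1, -0.1]
green [ 0.4131 -0.2899  0.037 ]
rim ((0.5105642676353455, -0.24670831859111786), 0.04584526643157005)
```

Mug unmoved and green key back up. Pressing the tare key.

```bash
python3 -m jog '[[[0,-2,10,0,0,0,0],[0,-2,20,0,0,0,0],[0,-2,29,0,0,0,0],[0,-2,33,0,0,0,0],[0,-2,36,0,0,0,0],[0,-2,39,0,0,0,0],[0,-2,39,0,0,0,0],[0,-2,39,0,0,0,0]]]' && python3 to.py
```

```text
time: 5.7
position: [0.4221, -0.1878, 0.0328]
tool_rot: [-0.233, -3.133, -0.0]
ft_force: [-2.7, 0.1, 4.3]
grip_width: 0.006
grip_force: 2.0
t 5.7 p [ 0.4221 -0.1878  0.0328] q [-0.13  0.12  0.52  2.13 -0.07  0.91  1.85] w 0.006 gf 2.0 f [-2.7  0.1  4.3]
```

```bash
python3 -m jog '[[[0,0,1.5,0,0,0,0],[0,0,1.5,0,0,0,0],[0,0,1.5,0,0,0,0]]]' && python3 -m jog '[[[0,0,-20,0,0,0,0],[0,0,-60,0,0,0,0],[0,0,-110,0,0,0,0],[0,0,-160,0,0,0,0],[0,0,-210,0,0,0,0],[0,0,-230,0,0,0,0]]]' && python3 to.py .50 -.08 .26 75 .57 .1 .26 65 .5748 .2831 .2 60.2 .5748 .2831 .1 60.2
```

```text
time: 6.0
position: [0.4225, -0.1878, 0.0314]
tool_rot: [0.233, 3.132, 0.0]
ft_force: [-3.5, 0.7, 5.4]
grip_width: 0.003
grip_force: 2.7
time: 6.6
position: [0.4252, -0.1883, 0.2665]
tool_rot: [0.232, 3.123, -0.001]
ft_force: [0.1, 0.0, -0.6]
grip_width: 0.004
grip_force: 0.0
t 6.6 p [ 0.4252 -0.1883  0.2665] q [-0.18 -0.14  0.49  1.84  0.06  1.41  1.73] w 0.004 gf 0.0 f [ 0.1  0.  -0.6]
[-57.9, 118.2, 7.2, 0.1, 0.6, 6.5]
[-100.6, 306.5, 7.7, 0.1, 0.6, 16.5]
[-77.7, 488.3, 67.5, 0.1, 0.6, 21.3]
[-76.6, 488.3, 167.5, 0.1, 0.6, 21.3]
```

```bash
python3 -m jog '[[[-25,40,5,0,0,2,0],[-50,85,7,0,0,4,0],[-70,130,7,0,0,6,20],[-85,175,7,0,0,9,40],[-95,220,7,0,0,12,60],[-100,265,7,0,0,15,87],[-100,310,7,0,0,17,87],[-95,355,7,0,0,19,87],[-87,400,7,0,0,21,87],[-82,440,7,0,0,21,87]]]' && python3 to.py .5748 .2831 .2 60.2 .5748 .2831 .1 60.2
python3 - <<'E'
from h import *; from meas import *
d=cam("side"); P=cloud(d); x=P[125:150,205:260]; q=x[(x[...,2]>.105)&(x[...,2]<.135)&(x[...,0]>.5)&(x[...,0]<.65)&(abs(x[...,1]-.28)<.06)]
print(len(q),[np.round(a,4) for a in cv2.minAreaRect(q[:,:2].astype(np.float32))],q.min(0),q.max(0))
t=q[q[:,2]>.125]; print(len(t),[np.round(a,4) for a in cv2.minAreaRect(t[:,:2].astype(np.float32))])
E
```

```text
time: 7.6
position: [0.5684, 0.239, 0.254]
tool_rot: [0.798, 3.038, 0.004]
ft_force: [0.3, -0.4, -0.0]
grip_width: 0.651
grip_force: 0.0
t 7.6 p [0.5684 0.239  0.254 ] q [-0.58  0.23  0.17  1.5  -0.04  1.41  0.65] w 0.651 gf 0.0 f [ 0.3 -0.4 -0. ]
[16.1, 41.4, 54.1, 0.1, 0.0, 0.4]
[16.1, 41.2, 154.1, 0.1, 0.0, 0.4]
298 [array([0.5774, 0.2821]), array([0.0221, 0.0849]), np.float64(61.7267)] [0.53818217 0.25582896 0.1053854 ] [0.61573159 0.31085545 0.13205347]
139 [array([0.5777, 0.2819]), array([0.0221, 0.0811]), np.float64(61.7267)]
```

```bash
python3 -m jog '[[[8,20,0,0,0,0,87],[16,41,0,0,0,0,87],[16,41,30,0,0,0,87],[16,41,65,0,0,0,87],[16,41,95,0,0,0,87],[16,41,120,0,0,0,87],[16,41,140,0,0,0,87],[16,41,151,0,0,0,87],[16,41,151,0,0,0,87]]]' && python3 to.py .576 .2825 .101 60.5
```

```text
time: 8.55
position: [0.5743, 0.2781, 0.1014]
tool_rot: [-0.801, -3.036, 0.003]
ft_force: [-0.6, 0.3, -0.5]
grip_width: 0.999
grip_force: 0.0
t 8.55 p [0.5743 0.2781 0.1014] q [-0.61  0.38  0.15  1.63 -0.06  1.14  0.61] w 0.999 gf 0.0 f [-0.6  0.3 -0.5]
[0.7, 4.7, 0.4, -0.1, -0.1, -0.1]
```

```bash
python3 -m jog '[[[0,0,1,0,0,0,50],[0,0,1,0,0,0,25],[0,0,1,0,0,0,15],[0,0,1,0,0,0,8],[0,0,1,0,0,0,8],[0,0,1,0,0,0,8],[0,0,1,0,0,0,8],[0,0,1,0,0,0,8],[0,0,1,0,0,0,8]]]' 30 && python3 to.py && python3 - <<'E'
from h import *
d=cam("side"); cv2.imwrite("pics/s2.png",cv2.resize(d["image"][60:210,150:340,::-1],None,fx=4,fy=4))
E
```

```text
time: 9.45
position: [0.5749, 0.279, 0.1022]
tool_rot: [0.8, 3.038, 0.001]
ft_force: [0.4, 1.0, 1.1]
grip_width: 0.262
grip_force: 0.3
t 9.45 p [0.5749 0.279  0.1022] q [-0.61  0.38  0.14  1.63 -0.06  1.14  0.61] w 0.262 gf 0.3 f [0.4 1.  1.1]
```

View pics/s2.png

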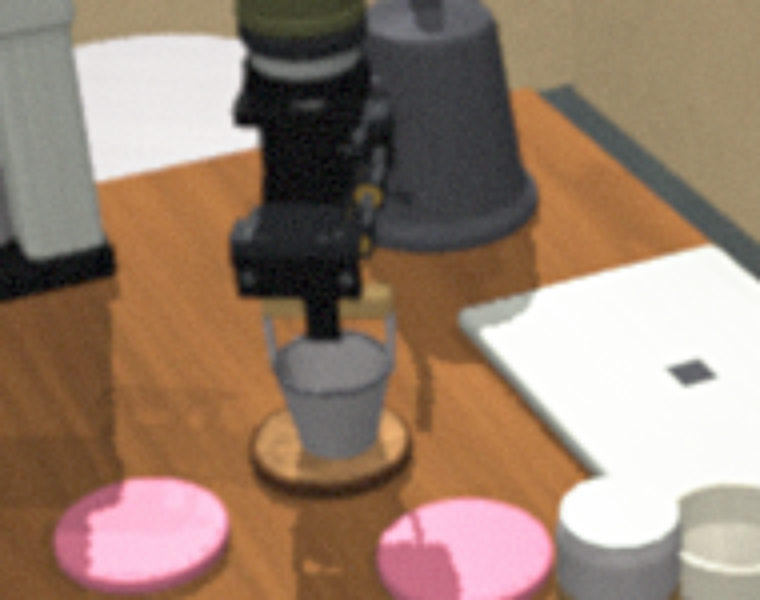

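The fingers straddle the bar at its middle and are still closing. I'll shift about 3.5 mm to centre them while they finish.

```bash
python3 -m jog '[[[0,2,0,0,0,0,23],[0,3.5,0,0,0,0,22],[0,3.5,0,0,0,0,8],[0,3.5,0,0,0,0,8],[0,3.5,0,0,0,0,8],[0,3.5,0,0,0,0,8],[0,3.5,0,0,0,0,8],[0,3.5,0,0,0,0,8],[0,3.5,0,0,0,0,8]]]' 30 && python3 to.py
```

```text
time: 10.4
position: [0.5764, 0.2818, 0.102]
tool_rot: [-0.8, -3.038, 0.0]
ft_force: [-0.5, 0.2, -1.5]
grip_width: 0.181
grip_force: 29.9
t 10.4 p [0.5764 0.2818 0.102 ] q [-0.61  0.38  0.14  1.62 -0.06  1.14  0.6 ] w 0.181 gf 29.9 f [-0.5  0.2 -1.5]
```

```bash
python3 -m jog '[[[0,0,-8,0,0,0,8],[0,0,-25,0,0,0,8],[0,0,-50,0,0,0,8],[0,0,-80,0,0,0,8],[0,0,-115,0,0,0,8],[0,0,-150,0,0,0,8],[0,0,-180,0,0,0,8],[0,0,-190,0,0,0,8],[0,0,-190,0,0,0,8],[0,0,-190,0,0,0,8]]]' && python3 to.py .57 .05 .292 60.5 .54 -.1 .292 60.5 .5096 -.2456 .292 60.5 && python3 - <<'E'
from h import *
d=cam("side"); cv2.imwrite("pics/s3.png",d["image"][...,::-1])
E
```

```text
time: 11.4
position: [0.5758, 0.2816, 0.2903]
tool_rot: [-0.8, -3.036, 0.003]
ft_force: [0.2, -0.2, -2.8]
grip_width: 0.182
grip_force: 29.9
t 11.4 p [0.5758 0.2816 0.2903] q [-0.62  0.28  0.16  1.37 -0.04  1.49  0.59] w 0.182 gf 29.9 f [ 0.2 -0.2 -2.8]
[-109.0, -204.4, -1.4, -0.1, -0.1, -0.0]
[-156.8, -349.7, -1.1, -0.1, -0.1, -0.0]
[-202.0, -491.4, -0.8, -0.1, -0.1, -0.0]
```

View pics/s3.png

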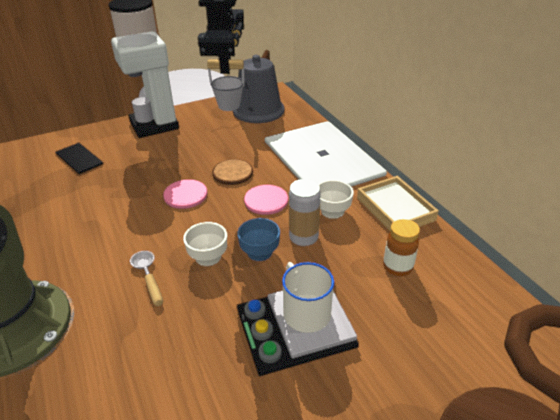

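The basket hangs upright at (228,92), the coaster (233,171) is empty, and nothing else has moved. Now crossing the row at a basket bottom height of about 0.20 m.

```bash
python3 -m jog '[[[-6,-14,-1,0,0,0,8],[-16,-38,-1,0,0,0,8],[-29,-70,-1,0,0,0,8],[-43,-104,-1,0,0,0,8],[-57,-138,-1,0,0,0,8],[-71,-172,-1,0,0,0,8],[-85,-206,-1,0,0,0,8],[-99,-240,-1,0,0,0,8],[-113,-274,-1,0,0,0,8],[-127,-308,-1,0,0,0,8]]]' && python3 -m jog '[[[-13,-31,0,0,0,0,8],[-26,-62,0,0,0,0,8],[-38,-93,0,0,0,0,8],[-50,-122,0,0,0,0,8],[-60,-147,0,0,0,0,8],[-69,-166,0,0,0,0,8],[-74,-179,0,0,0,0,8],[-75,-183,0,0,0,0,8],[-75,-183,0,0,0,0,8],[-75,-183,0,0,0,0,8]]]' && python3 to.py .5096 -.2456 .24 60.5 && python3 - <<'E'
from h import *
d=cam("side"); cv2.imwrite("pics/s4.png",cv2.resize(d["image"][130:380,200:400,::-1],None,fx=2.4,fy=2.4))
d=cam("top"); cv2.imwrite("pics/t4.png",d["image"][...,::-1])
E
```

```text
time: 12.45
position: [0.5337, -0.0514, 0.292]
tool_rot: [-0.801, -3.036, 0.001]
ft_force: [0.5, 0.1, -1.9]
grip_width: 0.177
grip_force: 29.9
time: 13.45
position: [0.5107, -0.2434, 0.2928]
tool_rot: [-0.797, -3.038, -0.002]
ft_force: [-0.2, 0.6, -2.6]
grip_width: 0.175
grip_force: 29.9
t 13.45 p [ 0.5107 -0.2434  0.2928] q [-0.09  0.12  0.54  1.57 -0.06  1.47  1.51] w 0.175 gf 29.9 f [-0.2  0.6 -2.6]
[-0.1, -2.5, 52.8, 0.1, -0.0, 0.1]
```

View pics/s4.png

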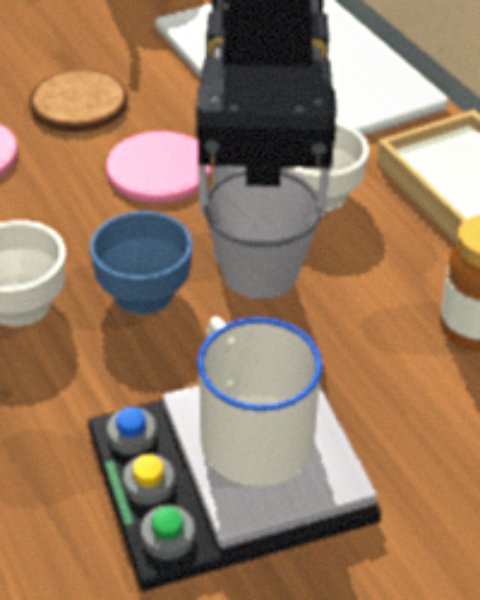

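The basket at crop (262,235) is above the mug mouth at (260,365), and it's upright. I'll fit the centres of both from the same side depth image, using the known radii.

```bash
cat > fit.py <<'E'
from h import *; from scipy.optimize import least_squares
def fits(tcpz):
    b=tcpz-.090; d=cam("side"); P=cloud(d).reshape(-1,3); P=P[np.linalg.norm(P[:,:2]-[.51,-.245],axis=1)<.065]
    cam0=-d["R"].T@d["t"]; dirc=(cam0[:2]-[.51,-.245]); dirc/=np.linalg.norm(dirc)
    B=P[(P[:,2]>b+.004)&(P[:,2]<b+.057)]; M=P[(P[:,2]>.045)&(P[:,2]<.105)]
    # only the near outer wall
    out={}
    for n,Q,r in (("basket",B,lambda Q,dz:.026+.013*(Q[:,2]-b-dz)/.06),("mug",M,lambda Q,dz:.045)):
        Q=Q[(Q[:,:2]-[.51,-.245])@dirc>.012]
        f=lambda p:np.linalg.norm(Q[:,:2]-p[:2],axis=1)-r(Q,0)
        s=least_squares(f,[.51,-.245],loss="soft_l1",f_scale=.001); print(n,len(Q),s.x.round(4),"rms",np.sqrt(np.mean(f(s.x)**2)).round(4),"zmin",np.sort(P[(P[:,2]>.125)][:,2])[:5].round(4)); out[n]=s.x
    # tilt: basket centre low vs high
    for lo,hi in ((.004,.025),(.032,.057)):
        Q=B[(B[:,2]>b+lo)&(B[:,2]<b+hi)]; Q=Q[(Q[:,:2]-[.51,-.245])@dirc>.012]
        s=least_squares(lambda p:np.linalg.norm(Q[:,:2]-p,axis=1)-(.026+.013*(Q[:,2]-b)/.06),[.51,-.245],loss="soft_l1",f_scale=.001); print(lo,s.x.round(4))
    return out
E
python3 - <<'E'
from fit import *
s=ctrl.get_state(); o=fits(s["position"][2]); R=cv2.Rodrigues(s["tool_rot"])[0]
D=o["mug"]-o["basket"]; print("shift world",D.round(4),"tool mm",(R.T@np.r_[D,0]*1e3).round(1), "tcp",s["position"].round(4))
E
```

```text
basket 651 [ 0.5119 -0.2419] rms 0.0006 zmin [0.203  0.2031 0.2044 0.2044 0.2047]
mug 1033 [ 0.5116 -0.2453] rms 0.0008 zmin [0.203  0.2031 0.2044 0.2044 0.2047]
0.004 [ 0.5119 -0.2419]
0.032 [ 0.5119 -0.242 ]
shift world [-0.0003 -0.0034] tool mm [-1.4 -3.1 -0. ] tcp [ 0.5109 -0.2434  0.293 ]
```

```bash
python3 -m jog '[[[-1.5,-3,3,0,0,0,8],[-1.5,-3,10,0,0,0,8],[-1.5,-3,20,0,0,0,8],[-1.5,-3,31,0,0,0,8],[-1.5,-3,42,0,0,0,8],[-1.5,-3,52,0,0,0,8],[-1.5,-3,60,0,0,0,8],[-1.5,-3,66,0,0,0,8],[-1.5,-3,69,0,0,0,8],[-1.5,-3,70,0,0,0,8]]]' && python3 -m jog '[[[0,0,0,0,0,0,8],[0,0,0,0,0,0,8],[0,0,0,0,0,0,8],[0,0,0,0,0,0,8],[0,0,0,0,0,0,8]]]' && python3 - <<'E'
from fit import *
s=ctrl.get_state(); o=fits(s["position"][2]); print("d",(o["mug"]-o["basket"]).round(4),s["position"].round(4),np.abs(s["qd"]).max())
d=cam("side"); cv2.imwrite("pics/s5.png",d["image"][...,::-1])
E
```

```text
time: 14.6
position: [0.5103, -0.2483, 0.2229]
tool_rot: [-0.8, -3.038, -0.0]
ft_force: [-1.2, -0.3, -0.7]
grip_width: 0.182
grip_force: 29.9
time: 15.1
position: [0.5103, -0.2483, 0.2233]
tool_rot: [0.8, 3.038, 0.0]
ft_force: [0.3, 0.1, -2.4]
grip_width: 0.182
grip_force: 29.9
basket 545 [ 0.5113 -0.2469] rms 0.0006 zmin [0.1325 0.133  0.1334 0.1335 0.1341]
mug 1022 [ 0.5116 -0.2452] rms 0.0008 zmin [0.1325 0.133  0.1334 0.1335 0.1341]
0.004 [ 0.5114 -0.2468]
0.032 [ 0.5112 -0.247 ]
d [0.0003 0.0017] [ 0.5103 -0.2483  0.2233] 0.002194205020558629
```

View pics/s5.png

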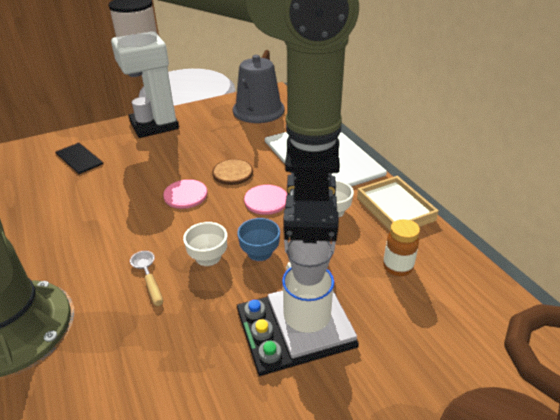

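The basket is held upright above the mug at (308,280): 1.7 mm off centre, bottom at 0.133 m (15 mm above the rim), and at rest. All keys are up and the bystanders haven't moved, so I'm handing in.

```bash
python3 -c "
from bench import ctrl
print(ctrl.close_job())"
```

```text
the job is handed in; nothing more can be done
None
```

I pressed the power key and then the tare key, and handed the job in with the basket held still and upright over the mug, about 2 mm off centre and 15 mm above the rim; no verdict came back.

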